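# Change over the sample trays

## Robot

A 6-joint arm with a two-finger parallel gripper is mounted at the origin on the work surface. World frame = base frame: x ahead of the robot, y to its left, z up, the work surface at z = 0. Lengths are in m, angles in degrees, forces in N, time in s.
With the tool pointing down it reaches from about 0.4 to 0.825 m from the base axis. Payload 7 kg.
Tool frame: the origin (TCP) lies at the centre of the arm's flange, where the gripper is bolted on; the fingertips stand 178 mm ahead of it and the grasp point (between the pads) lies 159 mm ahead of it (ctrl.hold_point_z is the distance from the TCP to the grasp point, in m); z points along the fingers, y is the line along which they close (so a half turn about z gives the same grasp; the last joint's range is limited). The gripper opens to 88 mm and grips with 3 to 60 N. Pads are 19 mm wide; open, the fingers measure 130 mm over their backs; the gripper's body (78 mm by 193 mm) begins 47 mm behind the grasp point.
Start: joints at [-52.878, 20.546, 0.682, 0, -70.136, -16.507], TCP at [0.238, -0.632, 0.405] pointing down, gripper open.
Joint ranges: [-176.03, 176.03], [-82.01, 121.73], [-58.28, 71.71], [-173.87, 95.51], [-174.79, -0.11], [-173.66, 173.66]. Speed limits (degrees/s): [136.94, 136.94, 172.46, 180, 180, 180].

## Interface

Orientations are given as [roll, pitch, yaw] about the fixed x, y, z axes, in that order (R = Rz(yaw) Ry(pitch) Rx(roll)).
In Python, from plant import ctrl gives the robot as it stands.
- The arm moves only by the shell command python3 -m inch 'ROWS'. ROWS is JSON, one flat list of numbers, 7 for each row, row after row: the closure, from 0 (fully open) to 1 (shut), then the shift along the tool's x, y, z in mm, then the turn, a rotation vector about the tool's x, y, z in degrees. In form: [hand, x, y, z, wx, wy, wz, hand, x, y, z, wx, wy, wz, ...]. A call has 1 to 5 rows; each row is the pose to reach, as a shift and turn from the pose commanded when the call began, along the tool's axes at that moment; what a row does not reach only later rows make up. A row lasts 1/10 s, in which the tool goes at most 50 mm and 8.59 degrees, less where a joint would pass 70% of its speed; a pose out of reach is approached as far as the arm can. A call with a gripper value outside its range is refused whole. The fingers move at their own pace and stop on an object; the grip force is fixed at half the most. Time passes only in rows, so rows that repeat a pose let the fingers close. It gives the time, the measured TCP pose, the force, the opening and the grip force at its end, in the units of the state.
- ctrl.get_obs(): the state, without advancing time (a new reading comes with each control period).
- ctrl.snapshot(name): name is "scene" or "top" or "wrist"; returns a dict with "frame" (420x560x3 uint8, red, green, blue), "K" (3x3 intrinsics, pixels), "R" (3x3) and "t" (3): a world point X has camera coordinates R X + t. Camera axes: x right, y down, z forward; pixel columns grow to the right and rows downward; lengths in m; the calibration is good to about 2 mm. A picture is of the moment at which its call begins. There is no depth.
- ctrl.close_job(): hands the job in; it is judged then, once.
Trained networks look in a picture, given as the dict that the camera call returned (one of the last four; its "shot" number tells which), for a name from the list of things; names that differ only in an ending like _2 or _b are one class to them, and where a whole thing is asked for, a point or a joint stands for the part that bears it (a point fixed in the world has none). Each returns a list of dicts, best first, with "p" (0 to 1); they miss things now and then, are a little off and sometimes report something else, mostly with a low value. They report only what shows in the picture. A call takes as long as a camera call.
- ctrl.recognise(picture, thing): "location" ([x, y, z] in m, in world coordinates, good to about 4 mm: the middle of the surface that is visible of it).
- ctrl.trace(picture, thing): "pixels" (420x560 bool, what is visible of it).
- ctrl.mark_of(picture, thing): "location" ([x, y, z] in m, in world coordinates, good to about 4 mm: a listed point, or the origin of a listed thing).
The state is a dict: "clock": time; "joint_pos": joint angles; "qvel": joint speeds; "tau": joint torques, N m; "tool_pos": TCP position; "orientation": TCP orientation; "force": force on the tool from outside, world axes, zero at the start; "moment": the same for the moment, N m; "opening": finger opening in m; "gripper_force": force on a finger pad.
Only numpy, scipy, OpenCV 4.12 (cv2) and the standard library are available. Lean on these libraries where they do the work, as an engineer would, in place of code of your own. Each camera call takes 0.05 s, during which the arm holds its last target. There are 200 camera calls.

## Task

Change over the two sample feeders: first push the empty grey tray fully home with a fingertip against its lip, then hook a fingertip behind the lip of the orange tray and draw it out along its rail to its stop, so that its two vials stand clear of the reading head. Do not pinch the lips, leave the vials standing in their nests without touching them, and leave everything else on the bench where it is.

Things in the scene. Friction and masses are not known exactly. Their poses are not given: they have to be found in the camera images.
- orange_feeder: The orange sample feeder, fixed: grey base 260 x 90 x 16 mm, a white reading head 104 mm high over its rear (x = +20 to +130 mm, 104 mm wide), and a sliding orange tray. Origin: centre of its underside. Its x axis runs along the rail to the head; the tray is drawn out towards -x. The feeders stand side by side, either one nearer the robot, x axes roughly along world +y.
- orange_tray (a joint): How far the orange tray is drawn out along its rail: 0 fully home, 0.12 m at its outer stop. The tray carries two loose capped vials and starts fully home. It slides with about 2.5 N of friction, and stays where it is left. Its lip is 8 mm thick and spans 24 to 50 mm above the bench.
- orange_bay (a point): Floor centre of the orange tray's finger bay, moving with the tray; axes as the feeder's. A level recess 60 mm long (x), 70 mm wide, open at both sides, floor 28 mm above the bench. At its -x end is the upright lip (rear face 30 mm, front face 38 mm from here, 70 mm wide, top 22 mm above the bay floor); at +x only a ridge 8 mm high. With the tray home the head's face is 112 mm in +x from here.
- grey_feeder: The grey sample feeder, fixed: grey base 260 x 90 x 16 mm, a white reading head 104 mm high over its rear (x = +20 to +130 mm, 104 mm wide), and a sliding grey tray. Origin: centre of its underside. Its x axis runs along the rail to the head; the tray is drawn out towards -x. The feeders stand side by side, either one nearer the robot, x axes roughly along world +y.
- grey_tray (a joint): How far the grey tray is drawn out along its rail: 0 fully home, 0.12 m at its outer stop. The tray is empty and starts partly or wholly drawn out. It slides with about 2.5 N of friction, and stays where it is left. Its lip is 8 mm thick and spans 24 to 50 mm above the bench.
- grey_bay (a point): Floor centre of the grey tray's finger bay, moving with the tray; axes as the feeder's. A level recess 60 mm long (x), 70 mm wide, open at both sides, floor 28 mm above the bench. At its -x end is the upright lip (rear face 30 mm, front face 38 mm from here, 70 mm wide, top 22 mm above the bay floor); at +x only a ridge 8 mm high. With the tray home the head's face is 112 mm in +x from here.
- vial0: A capped amber vial with a white cap, 24 mm across, 52 mm tall, standing loose in a 12 mm deep nest of the orange tray. Origin: centre of its underside, on the nest's floor 28 mm above the bench.
- orange_nest0 (a point): Floor centre of the orange tray's nest in which vial0 stands (142 mm in +x from orange_bay).
- vial1: A capped amber vial with a white cap, 24 mm across, 52 mm tall, standing loose in a 12 mm deep nest of the orange tray. Origin: centre of its underside, on the nest's floor 28 mm above the bench.
- orange_nest1 (a point): Floor centre of the orange tray's nest in which vial1 stands (182 mm in +x from orange_bay).
- spare_vial: A capped amber vial with a blue cap, 24 mm across, 52 mm tall, loose on the bench, not part of the job. Origin: centre of its underside.
- beaker: An open glass beaker, 72 mm across, 95 mm tall, loose on the bench, not part of the job. Origin: centre of its underside.
- flask: A greenish conical flask, 72 mm across its base, 98 mm tall, loose, not part of the job. Origin: centre of its underside.
- wash_bottle: A white bottle with red cap, 60 mm across, 150 mm tall, loose, not part of the job. Origin: centre of its underside.
- dish: A low white porcelain dish, 90 mm across, 20 mm tall, loose, not part of the job. Origin: centre of its underside.
- stopper: A black rubber stopper, up to 36 mm across, 30 mm tall, loose, not part of the job. Origin: centre of its underside.

How it is judged:
By the outcome, as a careful person would: the job done as asked, in the order asked, and still so for the second after the job is handed in, with the robot touching nothing.
It also fails if it takes over 54 s, if anything falls off the work surface, if the arm or the gripper's body presses on something with over 40 N, if the wrist force passes 120 N, or if a joint passes its speed limit or range.

## Working session

There is one attempt and no reset: what is moved stays moved. The work goes in short steps, Python scripts to look and compute and a shell command to move; the robot and the scene stay as the last step left them, time stands still between calls to the robot, and variables do not carry over. Pictures are saved under pics/ and viewed, at most 10 in all, crops included, and the job is handed in when it is done.

```bash
ls; mkdir -p pics; cat > h.py <<'E'
import numpy as np, cv2
from plant import ctrl
from scipy.spatial.transform import Rotation as Ro
def save(s,n): cv2.imwrite(f'pics/{n}.png',s['frame'][:,:,::-1])
def pose():
    o=ctrl.get_obs(); return np.array(o['tool_pos']),Ro.from_euler('xyz',o['orientation'],degrees=True)
E
python3 - <<'E'
from h import *
for c in ('scene','top'):
    s=ctrl.snapshot(c); save(s,c+'0')
    for n in ['orange_feeder','orange_bay','orange_nest0','orange_nest1','grey_feeder','grey_bay','vial0','vial1','spare_vial','beaker','flask','wash_bottle','dish','stopper']:
        print(c,n,[(np.round(d['location'],3).tolist(),round(d['p'],2)) for d in ctrl.mark_of(s,n)[:2]])
print(ctrl.get_obs(),ctrl.hold_point_z)
E
```

```text
pics
scene orange_feeder [([0.644, 0.139, -0.002], 0.57), ([0.476, 0.194, -0.004], 0.46)]
scene orange_bay [([0.631, 0.05, 0.028], 0.8), ([0.647, 0.137, -0.006], 0.39)]
scene orange_nest0 [([0.653, 0.187, 0.032], 0.76)]
scene orange_nest1 [([0.653, 0.187, 0.032], 0.76)]
scene grey_feeder [([0.634, 0.047, 0.029], 0.24)]
scene grey_bay [([0.467, 0.015, 0.03], 0.64), ([0.647, 0.136, -0.002], 0.63)]
scene vial0 [([0.467, 0.018, 0.032], 0.69)]
scene vial1 [([0.467, 0.018, 0.032], 0.69)]
scene spare_vial [([0.733, -0.184, 0.002], 0.63), ([0.563, -0.32, -0.001], 0.43)]
scene beaker [([0.478, -0.35, -0.0], 0.6)]
scene flask [([0.63, -0.407, -0.002], 0.7)]
scene wash_bottle [([0.397, 0.443, -0.001], 0.62)]
scene dish [([0.785, 0.071, -0.004], 0.91)]
scene stopper [([0.733, -0.186, 0.001], 0.74)]
top orange_feeder []
top orange_bay [([0.63, 0.045, 0.032], 0.97)]
top orange_nest0 [([0.651, 0.188, 0.023], 0.73)]
top orange_nest1 [([0.651, 0.188, 0.023], 0.73)]
top grey_feeder [([0.477, 0.191, 0.0], 0.59)]
top grey_bay [([0.727, -0.186, 0.004], 0.69), ([0.466, 0.018, 0.028], 0.65)]
top vial0 []
t
[... 354 characters left out ...]
2, 0.004], 0.6)]
{'clock': 1.5, 'joint_pos': array([-5.28778179e+01,  2.05451383e+01,  6.82494291e-01,  2.88066515e-04,
       -7.01354279e+01, -1.65071435e+01]), 'qvel': array([ 0.03953256,  0.04024979, -0.00436021, -0.16259513, -0.06197559,
       -0.04434656]), 'tau': array([ 2.78823463e-04, -5.82379961e+01,  2.93295479e+01,  7.00273544e+00,
        1.22454524e-02, -3.36754351e-05]), 'tool_pos': array([ 0.23763695, -0.63176517,  0.40468003]), 'orientation': array([-1.79998074e+02,  2.88058034e-04, -1.59384864e+02]), 'force': array([-0.3155754 , -0.25334187,  0.32617768]), 'moment': array([-0.0051008 ,  0.00427814, -0.03057163]), 'gripper_force': 0.0, 'opening': 0.08791117050779018} 0.1593
```

View pics/scene0.png

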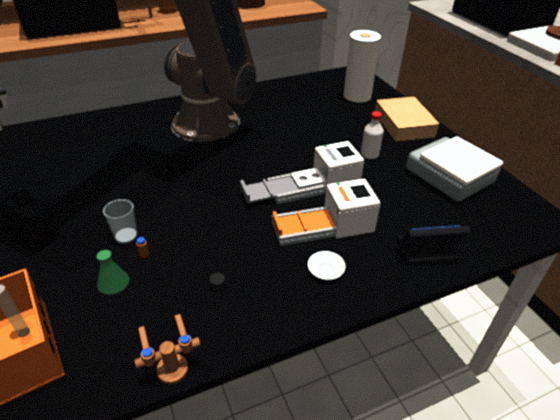

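View pics/top0.png

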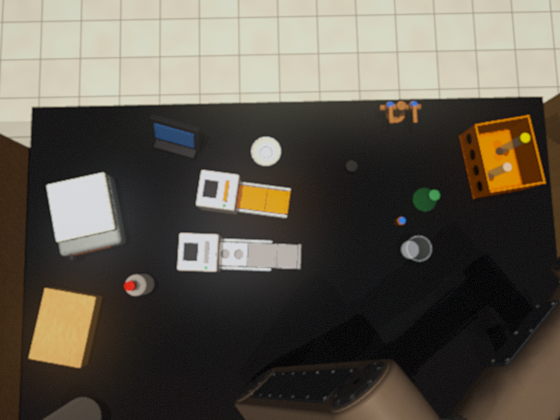

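The scene view shows the grey feeder with its tray out (lip near 247,190) and the orange tray home (lip near 280,230), farther from the robot. In the top view the grey lip is near (300,257) and the orange lip near (290,203). The area around both lips is free. Next I'll move the wrist over the feeders.

```bash
cat >> h.py <<'E'
def to(xyz,yaw):
    p,R=pose(); T=Ro.from_euler('xyz',[180,0,yaw],degrees=True)
    print('at',np.round(p,4),'yaw',ctrl.get_obs()['orientation'][2].round(2),'shift',np.round(R.inv().apply(np.array(xyz)-p)*1000,1),'turn',(R.inv()*T).as_rotvec(degrees=True).round(1))
E
python3 -m inch '[1,-45,45,0,0,0,-8, 1,-90,90,0,0,0,-16, 1,-135,135,0,0,0,-24, 1,-170,170,0,0,0,-32, 1,-170,170,0,0,0,-32]'
python3 -c "
from h import *
to([0.5,-0.05,0.40],-95)"
```

```text
clock: 2.0
tool_pos: [0.3374, -0.4107, 0.405]
orientation: [-180.0, 0.0, -127.1]
force: [0.7, -0.6, 0.6]
opening: 0.0529
gripper_force: 0.0
at [ 0.3374 -0.4107  0.405 ] yaw -127.08 shift [-385.8   87.7    5. ] turn [ -0.    0.  -32.1]
```

```bash

python3 -m inch '[1,-45,10,0,0,0,-8, 1,-90,20,0,0,0,-16, 1,-135,30,0,0,0,-24, 1,-180,40,0,0,0,-32, 1,-225,50,0,0,0,-32]' >/dev/null
python3 -m inch '[1,-45,-35,0,0,0,0, 1,-90,-60,0,0,0,0, 1,-115,-60,0,0,0,0, 1,-115,-60,0,0,0,0]' 
python3 - <<'E'
from h import *
s=ctrl.snapshot('wrist'); save(s,'w1')
for n in ['orange_feeder','orange_bay','orange_nest0','grey_feeder','grey_bay']:
    print(n,[(np.round(d['location'],4).tolist(),round(d['p'],2)) for d in ctrl.mark_of(s,n)[:2]])
E
```

```text
clock: 2.9
tool_pos: [0.5055, -0.0917, 0.4045]
orientation: [-180.0, 0.0, -95.2]
force: [0.6, -0.8, 0.7]
opening: 0.0003
gripper_force: 0.0
orange_feeder []
orange_bay []
orange_nest0 []
grey_feeder []
grey_bay [([0.4644, 0.0162, 0.0269], 0.63)]
```

View pics/w1.png

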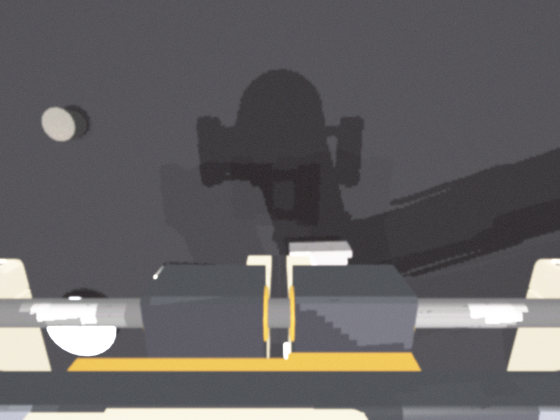

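The wrist camera looks to the -y side: the grey lip's top is at about (320,248), the spare vial (or stopper) is at (62,124), and the fingers are closed. I'll move further +y so both bays come into view.

```bash

python3 -m inch '[1,-50,5,0,0,0,0, 1,-100,10,0,0,0,0, 1,-150,20,0,0,0,0, 1,-190,30,0,0,0,0, 1,-190,30,0,0,0,0]' 
python3 - <<'E'
from h import *
s=ctrl.snapshot('wrist'); save(s,'w2')
for n in ['orange_bay','grey_bay']:
    print(n,[(np.round(d['location'],4).tolist(),round(d['p'],2)) for d in ctrl.mark_of(s,n)[:2]])
    m=ctrl.trace(s,n.replace('bay','tray')); print(len(m),[(d['p'],d['pixels'].sum()) for d in m])
np.savez('w2.npz',K=s['K'],R=s['R'],t=s['t'],f=s['frame'])
E
```

```text
clock: 3.7
tool_pos: [0.4919, 0.1, 0.4049]
orientation: [-180.0, 0.1, -95.2]
force: [0.3, -0.0, 0.0]
opening: 0.0006
gripper_force: 0.0
orange_bay [([0.6302, 0.0426, 0.0243], 0.88)]
1 [(0.74, np.int64(9521))]
grey_bay [([0.4665, 0.0163, 0.0272], 0.91)]
1 [(0.56, np.int64(11816))]
```

View pics/w2.png

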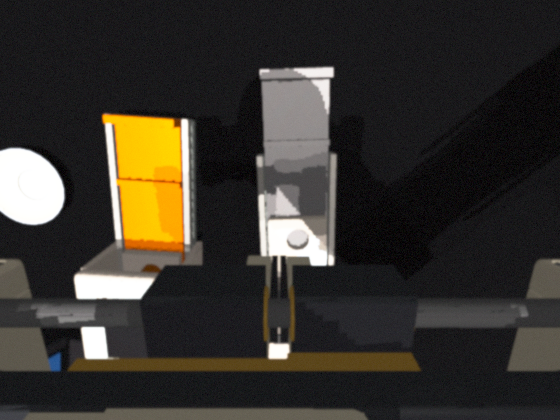

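Both bays show clearly: the grey lip's top front edge runs (260,70)–(333,70) and its ridge (264,140)–(329,140). The orange lip's front edge runs (104,115)–(181,120) and its ridge (117,180)–(183,183).

```bash
python3 - <<'E'
import numpy as np
d=np.load('w2.npz');K,R,t=d['K'],d['R'],d['t']
c=-R.T@t
def w(u,v,z):
    r=R.T@np.linalg.solve(K,[u,v,1]); return (c+r*(z-c[2])/r[2]).round(4)
for n,pts in dict(grey=[(260,69,.05),(333,69,.05),(264,140,.036),(329,140,.036)],orange=[(104,115,.05),(181,120,.05),(117,180,.036),(183,183,.036)]).items():
    P=[w(*p) for p in pts]; print(n,P)
    l=(P[0]+P[1])/2; r=(P[2]+P[3])/2; e=r-l; print(l,r,'dist',np.linalg.norm(e[:2]),'yaw',np.degrees(np.arctan2(e[1],e[0])), 'lip yaw', np.degrees(np.arctan2(*(P[1]-P[0])[[1,0]])), np.linalg.norm(P[1]-P[0]))
from h import to
to([0.464,-0.075,0.404],-93)
E
```

```text
grey [array([ 0.4983, -0.0239,  0.05  ]), array([ 0.4288, -0.0175,  0.05  ]), array([0.5021, 0.0435, 0.036 ]), array([0.4334, 0.0497, 0.036 ])]
[ 0.46355 -0.0207   0.05   ] [0.46775 0.0466  0.036  ] dist 0.06743092762227137 yaw 86.42896588211178 lip yaw 174.73868021389717 0.06979405418801805
orange [array([0.6577, 0.0038, 0.05  ]), array([0.5821, 0.0155, 0.05  ]), array([0.6681, 0.0716, 0.036 ]), array([0.5962, 0.0815, 0.036 ])]
[0.6199  0.00965 0.05   ] [0.63215 0.07655 0.036  ] dist 0.06801229668229124 yaw 79.62357151884858 lip yaw 171.20258929000894 0.0765
at [0.4924 0.0959 0.4047] yaw -95.48 shift [172.9  11.9   0.7] turn [-0.  -0.  -2.5]
```

```bash

python3 -m inch '[1,50,6,0,0,0,-1.5, 1,100,12,0,0,0,-1.5, 1,150,14,0,0,0,-1.5, 1,161,15,0,0,0,-1.5, 1,161,15,0,0,0,-1.5]' 
python3 -c "
from h import *
to([0.461,-0.065,0.21],-94)"
```

```text
clock: 4.45
tool_pos: [0.4615, -0.0645, 0.4048]
orientation: [-180.0, 0.0, -94.2]
force: [-0.1, 0.5, 0.6]
opening: 0.0
gripper_force: 0.0
at [ 0.4615 -0.0645  0.4048] yaw -94.18 shift [  0.6   0.5 194.8] turn [-0.   0.  -0.2]
```

```bash

python3 -m inch '[1,0,0,50,0,0,0, 1,0,0,100,0,0,0, 1,0,0,145,0,0,0, 1,0,0,180,0,0,0, 1,0,0,195,0,0,0]' >/dev/null
python3 -m inch '[1,-10,0,0,0,0,0, 1,-20,0,0,0,0,0, 1,-30,0,0,0,0,0,1,-35,0,0,0,0,0, 1,-40,0,0,0,0,0]'
python3 -m inch '[1,-10,0,0,0,0,0, 1,-20,0,0,0,0,0, 1,-30,0,0,0,0,0,1,-40,0,0,0,0,0, 1,-50,0,0,0,0,0]'
```

```text
clock: 5.45
tool_pos: [0.4655, -0.021, 0.2107]
orientation: [-179.9, 0.0, -93.8]
force: [1.5, -1.9, 2.1]
opening: 0.0005
gripper_force: 1.4
clock: 5.95
tool_pos: [0.4683, 0.0289, 0.2096]
orientation: [180.0, -0.0, -93.9]
force: [1.7, -3.1, 2.6]
opening: 0.0007
gripper_force: 1.6
```

```bash

python3 -m inch '[1,-5,0,0,0,0,0, 1,-10,0,0,0,0,0, 1,-14,0,0,0,0,0,1,-17,0,0,0,0,0, 1,-17,0,0,0,0,0]'
python3 -m inch '[1,-2,0,0,0,0,0, 1,-4,0,0,0,0,0, 1,-5,0,0,0,0,0, 1,-5,0,0,0,0,0]'
```

```text
clock: 6.45
tool_pos: [0.4695, 0.0454, 0.2095]
orientation: [-180.0, 0.0, -93.9]
force: [-0.2, 0.1, 0.3]
opening: 0.0003
gripper_force: 0.0
clock: 6.85
tool_pos: [0.4698, 0.0501, 0.2096]
orientation: [180.0, 0.0, -93.9]
force: [0.2, -1.0, -0.6]
opening: 0.0006
gripper_force: 0.7
```

```bash

python3 -m inch '[1,-2,0,0,0,0,0, 1,-3,0,0,0,0,0, 1,-4,0,0,0,0,0, 1,-4,0,0,0,0,0]'
python3 -m inch '[1,-1,0,0,0,0,0, 1,-2,0,0,0,0,0, 1,-3,0,0,0,0,0, 1,-3,0,0,0,0,0]'
```

```text
clock: 7.25
tool_pos: [0.47, 0.0526, 0.2096]
orientation: [179.9, -0.2, -93.9]
force: [5.3, -16.1, -0.4]
opening: 0.0005
gripper_force: 7.7
clock: 7.65
tool_pos: [0.4701, 0.0535, 0.2096]
orientation: [179.9, -0.4, -93.9]
force: [11.9, -33.5, 0.8]
opening: 0.0002
gripper_force: 16.7
```

The grey tray is against its hard stop (force jumped to 35 N with under 1 mm of motion). Back off and rise.

```bash

python3 -m inch '[1,7,0,0,0,0,0, 1,20,0,0,0,0,0, 1,40,0,0,0,0,0, 1,50,0,0,0,0,0,1,50,0,0,0,0,0]'
python3 -m inch '[1,0,0,-50,0,0,0, 1,0,0,-100,0,0,0, 1,0,0,-120,0,0,0, 1,0,0,-120,0,0,0]'
python3 -c "
from h import *
to([0.628,0.047,0.212],-99)"
```

```text
clock: 8.15
tool_pos: [0.4667, 0.0063, 0.2097]
orientation: [-180.0, 0.0, -94.0]
force: [0.9, -0.4, 1.1]
opening: 0.0006
gripper_force: 0.0
clock: 8.55
tool_pos: [0.468, 0.008, 0.3334]
orientation: [-179.6, 0.2, -93.8]
force: [-0.2, 0.8, 0.6]
opening: 0.0004
gripper_force: 0.0
at [0.468  0.008  0.3334] yaw -93.84 shift [ -49.3 -156.2  122.6] turn [-0.4  0.2  5.2]
```

```bash

python3 -m inch '[1,-15,-48,0,0,0,5, 1,-30,-96,0,0,0,5, 1,-45,-142,0,0,0,5, 1,-49,-156,0,0,0,5,1,-49,-156,0,0,0,5]'
python3 - <<'E'
from h import *
to([0.628,0.047,0.212],-99)
s=ctrl.snapshot('scene')
im=cv2.resize(s['frame'][120:280,200:420],(770,560),interpolation=cv2.INTER_CUBIC); cv2.imwrite('pics/s2.png',im[:,:,::-1])
for n in ['grey_bay','orange_bay']: print(n,[(np.round(d['location'],4).tolist(),round(d['p'],2)) for d in ctrl.mark_of(s,n)[:2]])
E
```

```text
clock: 9.05
tool_pos: [0.6276, 0.0465, 0.3272]
orientation: [179.9, -0.1, -98.9]
force: [-0.6, 0.1, -1.1]
opening: 0.0005
gripper_force: 0.0
at [0.6276 0.0465 0.3272] yaw -98.88 shift [ -0.7  -0.5 115.2] turn [ 0.1 -0.1  0.1]
grey_bay [([0.4729, 0.1026, 0.0277], 0.91)]
orange_bay [([0.6328, 0.0481, 0.0266], 0.59)]
```

View pics/s2.png

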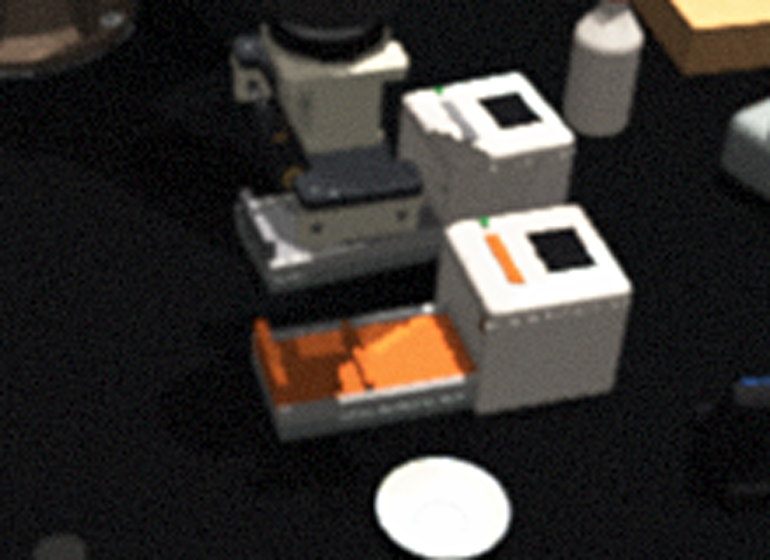

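The grey tray is now home, its lip flush with the base end (near 250,230 in the crop). The orange bay (330,370) is open, with the gripper above it. Descending into the bay, then drawing gently toward the lip.

```bash

python3 -m inch '[1,0,0,40,0,0,0, 1,0,0,75,0,0,0, 1,0,0,100,0,0,0, 1,0,0,110,0,0,0, 1,0,0,115,0,0,0]'
python3 -m inch '[1,5,0,0,0,0,0, 1,10,0,0,0,0,0, 1,15,0,0,0,0,0,1,20,0,0,0,0,0, 1,25,0,0,0,0,0]'
```

```text
clock: 9.7
tool_pos: [0.6252, 0.0454, 0.2144]
orientation: [180.0, -0.0, -98.9]
force: [-0.5, 0.1, 1.7]
opening: 0.0002
gripper_force: 0.0
clock: 10.2
tool_pos: [0.6223, 0.0206, 0.2156]
orientation: [-179.9, 0.1, -98.9]
force: [0.1, 3.4, 1.7]
opening: 0.0005
gripper_force: 1.4
```

Contact is made at about 2.5–3.4 N. Drawing slowly.

```bash

python3 -m inch '[1,4,0,1,0,0,0, 1,8,0,2,0,0,0, 1,12,0,3,0,0,0,1,16,0,3,0,0,0, 1,20,0,3,0,0,0]'
python3 -m inch '[1,4,0,0,0,0,0, 1,8,0,0,0,0,0, 1,12,0,0,0,0,0,1,16,0,0,0,0,0, 1,20,0,0,0,0,0]'
python3 -m inch '[1,4,0,0,0,0,0, 1,8,0,0,0,0,0, 1,12,0,0,0,0,0,1,16,0,0,0,0,0, 1,20,0,0,0,0,0]'
python3 -m inch '[1,4,0,0,0,0,0, 1,8,0,0,0,0,0, 1,12,0,0,0,0,0,1,16,0,0,0,0,0, 1,20,0,0,0,0,0]'
```

```text
clock: 10.7
tool_pos: [0.619, 0.0008, 0.2115]
orientation: [-180.0, 0.0, -98.9]
force: [1.0, 2.1, -0.6]
opening: 0.0004
gripper_force: 1.4
clock: 11.2
tool_pos: [0.6157, -0.0191, 0.2116]
orientation: [180.0, 0.0, -98.9]
force: [1.8, 3.3, -1.3]
opening: 0.0006
gripper_force: 1.4
clock: 11.7
tool_pos: [0.6126, -0.0389, 0.2116]
orientation: [180.0, -0.0, -98.9]
force: [2.6, 2.5, -1.4]
opening: 0.0008
gripper_force: 1.4
clock: 12.2
tool_pos: [0.6095, -0.0586, 0.2116]
orientation: [180.0, -0.0, -98.9]
force: [1.2, 2.4, -1.4]
opening: 0.0005
gripper_force: 1.4
```

```bash

python3 -m inch '[1,4,0,0,0,0,0, 1,8,0,0,0,0,0, 1,12,0,0,0,0,0,1,15,0,0,0,0,0, 1,17,0,0,0,0,0]'
python3 -c "
from h import *
s=ctrl.snapshot('scene')
cv2.imwrite('pics/s3.png',cv2.resize(s['frame'][120:280,180:400],(770,560),interpolation=cv2.INTER_CUBIC)[:,:,::-1])
for n in ['grey_bay','orange_bay']: print(n,[(np.round(d['location'],4).tolist(),round(d['p'],2)) for d in ctrl.mark_of(s,n)[:2]])
"
```

```text
clock: 12.7
tool_pos: [0.6068, -0.0754, 0.2116]
orientation: [180.0, -0.0, -98.9]
force: [0.7, 2.8, -1.7]
opening: 0.0002
gripper_force: 1.3
grey_bay [([0.4709, 0.1012, 0.0301], 0.9)]
orange_bay [([0.6156, -0.0569, 0.0281], 0.96)]
```

View pics/s3.png

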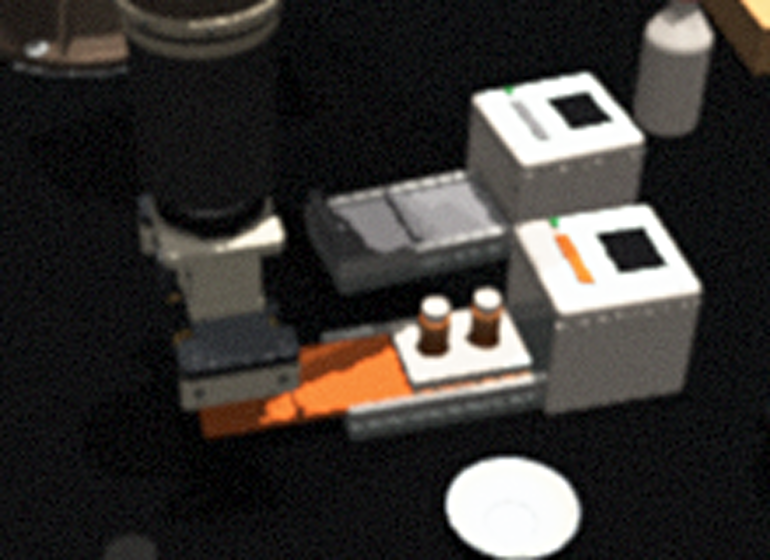

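The orange tray is mostly out, both vials are standing (435,325 and 487,318), and the grey tray is still home. I'll continue gently to the stop.

```bash

python3 -m inch '[1,2,0,0,0,0,0, 1,4,0,0,0,0,0, 1,6,0,0,0,0,0,1,8,0,0,0,0,0, 1,10,0,0,0,0,0]'
python3 -m inch '[1,1,0,0,0,0,0, 1,2,0,0,0,0,0, 1,3,0,0,0,0,0,1,4,0,0,0,0,0, 1,5,0,0,0,0,0]'
```

```text
clock: 13.35
tool_pos: [0.6054, -0.0851, 0.2117]
orientation: [180.0, 0.0, -98.9]
force: [-0.3, 2.9, 1.6]
opening: 0.0005
gripper_force: 1.3
clock: 13.85
tool_pos: [0.6047, -0.09, 0.2117]
orientation: [180.0, 0.0, -98.9]
force: [-0.7, 2.5, 1.6]
opening: 0.0002
gripper_force: 1.3
```

```bash

python3 -m inch '[1,1,0,0,0,0,0, 1,2,0,0,0,0,0, 1,3,0,0,0,0,0,1,4,0,0,0,0,0, 1,4,0,0,0,0,0]'
python3 -m inch '[1,1,0,0,0,0,0, 1,2,0,0,0,0,0, 1,3,0,0,0,0,0,1,3,0,0,0,0,0]'
```

```text
clock: 14.35
tool_pos: [0.6044, -0.0912, 0.2117]
orientation: [-179.9, 0.2, -98.9]
force: [-2.5, 20.3, 2.4]
opening: 0.0006
gripper_force: 10.0
clock: 14.75
tool_pos: [0.6042, -0.092, 0.2117]
orientation: [-179.9, 0.4, -98.9]
force: [-4.1, 35.8, 5.2]
opening: 0.0006
gripper_force: 17.3
```

The orange tray is at its stop (36 N, no more motion). Unload, rise straight out of the bay, and check.

```bash

python3 -m inch '[1,-4,0,0,0,0,0, 1,-9,0,0,0,0,0, 1,-14,0,0,0,0,0, 1,-17,0,0,0,0,0,1,-17,0,0,0,0,0]'
python3 -m inch '[1,0,0,-15,0,0,0, 1,0,0,-40,0,0,0, 1,0,0,-80,0,0,0, 1,0,0,-130,0,0,0, 1,0,0,-150,0,0,0]'
python3 -m inch '[1,40,0,0,0,0,0, 1,80,0,0,0,0,0, 1,100,0,0,0,0,0, 1,100,0,0,0,0,0, 1,100,0,0,0,0,0]'
python3 -c "
from h import *
s=ctrl.snapshot('scene')
cv2.imwrite('pics/s4.png',cv2.resize(s['frame'][100:310,80:400],(800,525),interpolation=cv2.INTER_CUBIC)[:,:,::-1])
for n in ['grey_bay','orange_bay','vial0','vial1','orange_nest0','orange_nest1','dish','beaker','flask','stopper','spare_vial','wash_bottle']: print(n,[(np.round(d['location'],4).tolist(),round(d['p'],2)) for d in ctrl.mark_of(s,n)[:2]])
"
```

```text
clock: 15.25
tool_pos: [0.6063, -0.0802, 0.2116]
orientation: [180.0, -0.0, -98.9]
force: [-1.1, -0.1, -0.3]
opening: 0.0003
gripper_force: 0.0
clock: 15.75
tool_pos: [0.6071, -0.0807, 0.3669]
orientation: [-179.6, 0.0, -98.9]
force: [0.7, 0.0, 0.3]
opening: 0.0004
gripper_force: 0.0
clock: 16.25
tool_pos: [0.5905, -0.1796, 0.3615]
orientation: [180.0, -0.0, -99.0]
force: [-0.3, -0.6, -0.6]
opening: 0.0003
gripper_force: 0.0
grey_bay [([0.4715, 0.0999, 0.0302], 0.68), ([0.3932, 0.4463, 0.0], 0.5)]
orange_bay [([0.6138, -0.0695, 0.0259], 0.68)]
vial0 [([0.6344, 0.0704, 0.0323], 0.68), ([0.6396, 0.1052, 0.0239], 0.51)]
vial1 [([0.6344, 0.0704, 0.0323], 0.68), ([0.6396, 0.1052, 0.0239], 0.51)]
orange_nest0 [([0.6397, 0.1042, 0.0286], 0.84), ([0.6347, 0.0686, 0.0288], 0.73)]
orange_nest1 [([0.6397, 0.1042, 0.0286], 0.84), ([0.6347, 0.0686, 0.0288], 0.73)]
dish [([0.7822, 0.0723, -0.007], 0.92)]
beaker [([0.4776, -0.3523, -0.0034], 0.7)]
flask [([0.63, -0.4064, -0.0019], 0.86), ([0.4779, -0.3509, -0.0021], 0.53)]
stopper [([0.7326, -0.1844, 0.0044], 0.6)]
spare_vial [([0.564, -0.3211, 0.0003], 0.57), ([0.6282, -0.407, -0.0016], 0.44)]
wash_bottle [([0.3946, 0.4446, -0.0002], 0.72)]
```

View pics/s4.png

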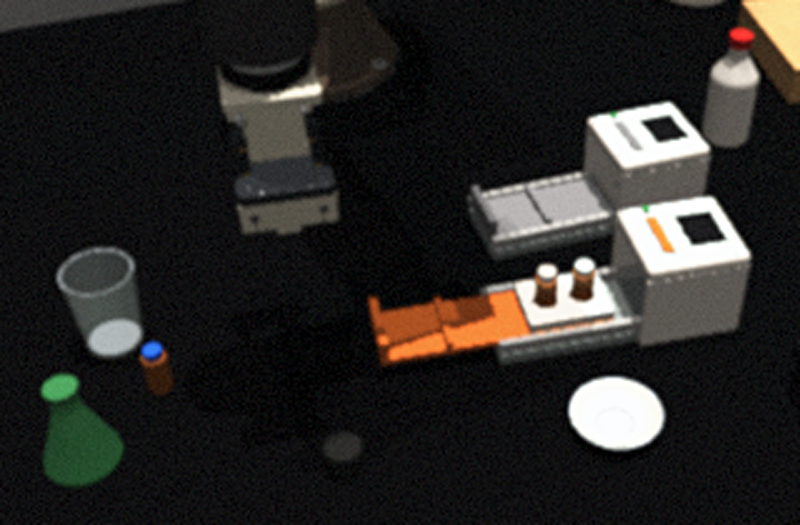

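The orange tray is fully out with both vials standing in their nests (545,288 and 583,280). The grey tray is home (480,205), and the other items are where they were.

```bash
python3 -c "
from plant import ctrl
print(ctrl.close_job())"
```

```text
the job is handed in; nothing more can be done
None
```

The job is handed in: the grey tray was pushed fully home first, then the orange tray was hooked out to its stop, with both vials standing in their nests and everything else where it was.

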